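# Hold the set-screw collar on the centrifuge drive shaft

## Task

Pinch the bare drive shaft of the white centrifuge drive and turn it until its bright milled flat faces along the yellow mark. Then choose the one collar on the black mat whose bore fits the shaft, lower it over the shaft with its brass set screw on the flat and pointing along the yellow mark, and finish while still holding it there, level, its top flush with the end of the shaft, so that a colleague can tighten the screw: your grip alone carries it, without levering it hard against the shaft. Leave the other two collars and everything else on the bench where they are.

Things in the scene. Friction and masses are not known exactly. Their poses are not given: they have to be found in the camera images.
- drive_unit: White centrifuge drive, fixed, rotor removed: casing 210 x 220 mm, 85 mm high; low control panel on its +x side, out to 143 mm, 45 mm high. Origin: centre of its underside, on the shaft axis; +x = direction of the yellow mark. On top a rim ring, 98 mm radius, up to 91 mm; on the axis a dark round shoulder, 20 mm radius, up to 105 mm, from which the shaft stands up to 147 mm.
- mark (a point): Outer end of the yellow stripe painted on top of the casing, 89 mm from the shaft axis along the unit's +x axis, 88.5 mm above the bench.
- shaft (a joint): Angle of the drive shaft about the vertical, rad, counter-clockwise from above positive; 0 = the flat faces along the yellow mark. Starts turned 0.55 to 1.35 rad counter-clockwise. It turns between stops at -2 and 2 with a light bearing friction of 0.06 N m and stays where it is left.
- shaft_top (a point): Centre of the shaft's upper end, 147 mm above the bench; turns with it, x axis out of the flat. Steel, 22 mm diameter, 42 mm long above the shoulder, with one flat over its whole length, 7.5 mm from the axis: 18.5 mm thick from the flat to its back (where pads on the flat stop), more elsewhere. Its upper 3 mm taper (2 mm less in radius, 1.5 mm at the flat).
- flat (a point): Middle of the brass-bright flat, 16 mm wide, 7.5 mm from the axis, 126 mm above the bench; x axis pointing out of the flat.
- mat: Black rubber mat, 120 x 310 x 4 mm, fixed to the bench, with the three collars lying on it in a row about 100 mm apart, in any order. Origin: centre of its underside; its long side is its y axis.
- collar_mid: The fitting collar: aluminium ring 20 mm high, 44 mm outside diameter, bore 26 mm (2 mm clearance round the shaft), about 0.1 kg. Origin: centre of its underside; z up the bore. Two grip flats on its +y and -y sides, 24 mm long, 44 mm apart. Along +x, at mid height, a brass set screw, head 9 mm in diameter. It goes over the shaft only with the screw over the flat (within about 0.35 rad).
- collar_mid_top (a point): Centre of the fitting collar's upper face, 20 mm above its underside.
- collar_mid_screw (a point): Outer end of the fitting collar's set-screw head, 31 mm from its axis along its +x, 10 mm above its underside. The screw's 6 mm thick tip reaches inwards into the bore to 9.5 mm from the axis, so it lands on the shaft's end unless it is over the flat.
- collar_small: Look-alike collar, same outside and same screw head, bore only 19 mm: does not go over the shaft. To be left alone. Origin: centre of its underside.
- collar_large: Look-alike collar, same outside and same screw head, bore 34 mm: far too loose. To be left alone. Origin: centre of its underside.
- rotor: Bystander: black rotor lying flat, 170 mm in diameter, 44 mm high. Origin: centre of its underside.
- tube_rack: Bystander: blue tube rack 70 x 140 mm, 38 mm high with coloured caps. Origin: centre of its underside.
- wash_bottle: Bystander: white bottle with a red cap, 60 mm in diameter, 150 mm high. Origin: centre of its underside.
- reagent_jar: Bystander: amber jar, black lid, 64 mm in diameter, 90 mm high. Origin: centre of its underside.
- tip_box: Bystander: orange and clear tip box 75 x 110 x 45 mm. Origin: centre of its underside.
- hex_key: Bystander: dark L-shaped hex key, arms 100 and 25 mm, 6 mm thick, lying flat. Origin: middle of the long arm, on the bench.
Things that resemble listed ones, but are neither listed nor needed, are in the scene too. Leave any red look-alike of the collar_mid alone.

How it is judged:
On the way, in this order (a step that is already met when the one before it is completed fails the run):
1. the flat of the bare shaft, turned by the fingers, faces along the yellow mark (within 0.2 rad) while the fitting collar is still on the mat (value of joint shaft between -0.2 and 0.2 rad and height (world z) of collar_mid below 0.015 m), for 0.2 s.
2. the fitting collar is lifted off the mat in the fingers (height (world z) of collar_mid above 0.03 m and contact force between the fingers and collar_mid above 2 N), for 0.2 s.
At the end, for the whole second after the job is handed in: Fitting collar held still by the fingers (over 2 N) round the shaft: tilt under 0.12 rad, top within 4 mm of the shaft end, axes within 4 mm, screw head within 7 mm of the mark's line, flat within 0.2 rad of the mark, under 10 N on the shaft; other collars within 30 mm of their start (value of joint shaft between -0.2 and 0.2 rad and horizontal distance between collar_mid_top and shaft_top below 0.004 m and z of collar_mid_top in the frame of shaft_top between -0.004 and 0.004 m and angle between collar_mid's own z axis and vertical below 0.12 rad and x of collar_mid_screw in the frame of drive_unit above 0.02 m and y of collar_mid_screw in the frame of drive_unit between -0.007 and 0.007 m and contact force between the fingers and collar_mid above 2 N and contact force between collar_mid and drive_unit below 10 N and linear speed of collar_mid below 0.02 m/s and distance of each of collar_small, collar_large from where it was at the start of the episode below 0.03 m); the arm keeps its last pose, push and grip.
It fails at once if a wrong collar is moved more than 30 mm (distance of any of collar_small, collar_large from where it was at the start of the episode above 0.03 m).
It fails at once if a bystander is moved more than 30 mm (distance of any of rotor, tube_rack, wash_bottle, reagent_jar, tip_box, hex_key from where it was at the start of the episode above 0.03 m).
It also fails if it takes over 67 s, if anything falls off the work surface, if the arm or the gripper's body presses on something with over 40 N, if the wrist force passes 120 N, or if a joint passes its speed limit or range.

## Robot

A 7-joint arm with a two-finger parallel gripper is mounted at the origin on the work surface. World frame = base frame: x ahead of the robot, y to its left, z up, the work surface at z = 0. Lengths are in m, angles in rad, forces in N, time in s.
With the tool pointing down it reaches from about 0.425 to 0.875 m from the base axis. Payload 8.4 kg.
Tool frame: the origin (TCP) lies at the very end of the fingers, on their centre line; the grasp point (between the pads) lies 19 mm behind it (env.hold_point_z is the distance from the TCP to the grasp point, in m); z points along the fingers, y is the line along which they close (so a half turn about z gives the same grasp; the last joint's range is limited). The gripper opens to 87 mm and grips with 3 to 60 N. Pads are 19 mm wide; open, the fingers measure 117 mm over their backs; the gripper's body (75 mm by 190 mm) begins 51 mm behind the grasp point.
Start: joints at [-1.261, 0.333, 0.04, 1.465, -0.013, 1.343, -0.059], TCP at [0.258, 0.596, 0.223] pointing down, gripper open.
Joint ranges: [-2.58, 2.58], [-0.38, 2.09], [-1.3, 1.39], [0.25, 2.4], [-1.5, 4.64], [0.08, 2.09], [-2.65, 2.65]. Speed limits (rad/s): [2.22, 2.22, 2.79, 2.79, 3.14, 3.14, 3.14].

## Interface

Orientations are given as a 3x3 rotation matrix whose columns are the frame's x, y, z axes.
In Python, from plant import env gives the robot as it stands.
- The arm moves only by the tool jog_arm, never from a script. Its argument "increments" is a list of rows, each a list of 5 numbers: the opening, from 0 (shut) to 1 (fully open), then the shift along the tool's x, y, z in mm, then the turn about the tool's z in rad. A call has 1 to 8 rows; each row shifts and turns the commanded pose from where the row before left it, along the tool's axes as they then stand; what a row does not reach is not made up. A row lasts 1/10 s, in which the tool goes at most 50 mm and 8.59 degrees, less where a joint would pass 70% of its speed; a pose out of reach is approached as far as the arm can. A call with a gripper value outside its range is refused whole. The fingers move at their own pace and stop on an object; the grip force is fixed at half the most. Time passes only in rows, so rows that do not move let the fingers close. It gives the time, the measured TCP pose, the force, the opening and the grip force at its end, in the units of the state.
- env.observe(): the state, without advancing time (a new reading comes with each control period).
- env.get_image(name): name is "scene" or "side" or "wrist"; returns the picture (480x640x3 uint8, blue, green, red); there is no depth.
- env.camera_params(name): a dict with "intrinsics" (3x3 intrinsics, pixels), "position" and "orientation" of the camera in the world; the wrist camera has in their place "T_tool_cam" (4x4, takes a point from camera to tool coordinates, whose origin is the TCP and whose axes are the flange's). Camera axes: x right, y down, z forward; pixel columns grow to the right and rows downward; lengths in m; the calibration is good to about 2 mm. A picture is of the moment at which its call begins: read the wrist's pose just before it. camera_params takes no time and is no camera call.
- env.finish_job(): hands the job in; it is judged then, once.
The state is a dict: "clock": time; "q": joint angles; "joint_vel": joint speeds; "joint_efforts": joint torques, N m; "position": TCP position; "orientation": TCP orientation; "force": force on the tool from outside, world axes, zero at the start; "moment": the same for the moment, N m; "opening": opening from 0.0 (shut) to 1.0 (fully open); "grip_force": force on a finger pad.
Only numpy, scipy, OpenCV 4.12 (cv2) and the standard library are available. Lean on these libraries where they do the work, as an engineer would, in place of code of your own. Each camera call takes 0.05 s, during which the arm holds its last target. There are 200 camera calls.

## Working session

There is one attempt and no reset: what is moved stays moved. The work goes in short steps, Python scripts to look and compute and a tool call to move; the robot and the scene stay as the last step left them, time stands still between calls to the robot, and variables do not carry over. Pictures are saved under pics/ and viewed, at most 10 in all, crops included, and the job is handed in when it is done.

Besides the shell and the picture viewer there is one more tool, called after ">>>" as name(argument=value, ...) on one line, values as JSON. jog_arm: Moves the arm, as the interface text tells. Its arguments: {"type":"object","properties":{"increments":{"type":"array","items":{"type":"array","items":{"type":"number"}}}},"required":["increments"]}

```bash
mkdir -p pics; ls; python3 - <<'E'
from plant import env
import cv2
for n in("scene","side"):
    cv2.imwrite(f"pics/{n}0.png",env.get_image(n))
    p=env.camera_params(n);print(n,p)
print(env.camera_params("wrist"))
s=env.observe();print(s["clock"],s["position"],s["orientation"],s["opening"],env.hold_point_z)
E
```

```text
pics
scene {'intrinsics': array([[534.60683398,   0.        , 320.0037478 ],
       [  0.        , 534.60683398, 246.8305592 ],
       [  0.        ,   0.        ,   1.        ]]), 'position': array([0.8955146 , 0.52499698, 1.01161341]), 'orientation': array([[-0.8389914 ,  0.46720392, -0.27895149],
       [ 0.54397731,  0.73285225, -0.40867624],
       [ 0.01349509, -0.49461913, -0.86900506]])}
side {'intrinsics': array([[523.81114874,   0.        , 315.54367243],
       [  0.        , 523.81114874, 237.01609727],
       [  0.        ,   0.        ,   1.        ]]), 'position': array([0.49665647, 0.89755235, 0.72056768]), 'orientation': array([[-0.99313325, -0.08433564,  0.08107931],
       [-0.11571841,  0.60630912, -0.78676457],
       [ 0.01719317, -0.79074442, -0.61190494]])}
{'intrinsics': array([[333.94826901,   0.        , 314.87073919],
       [  0.        , 333.94826901, 242.51086095],
       [  0.        ,   0.        ,   1.        ]]), 'T_tool_cam': array([[ 4.67375427e-04, -9.59050158e-01, -2.83235902e-01,
         7.69025745e-02],
       [ 9.99999152e-01,  1.03927720e-04,  1.29822220e-03,
         2.61315369e-04],
       [-1.21562414e-03, -2.83236268e-01,  9.59049393e-01,
        -1.62647651e-01],
       [ 0.00000000e+00,  0.00000000e+00,  0.00000000e+00,
         1.00000000e+00]])}
0.1 [0.258261   0.59603787 0.22174052] [[-9.17581839e-01  3.97546691e-01 -4.43581517e-04]
 [ 3.97546912e-01  9.17580803e-01 -1.38666542e-03]
 [-1.44242363e-04 -1.44872346e-03 -9.99998940e-01]] 1.0001872002045222 0.0187
```

View pics/scene0.png

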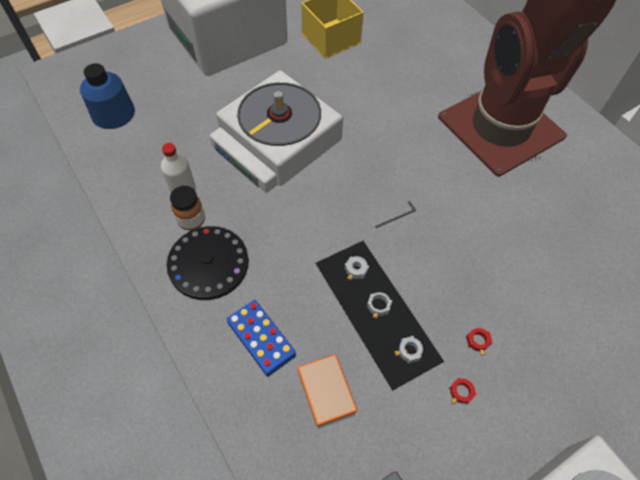

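View pics/side0.png

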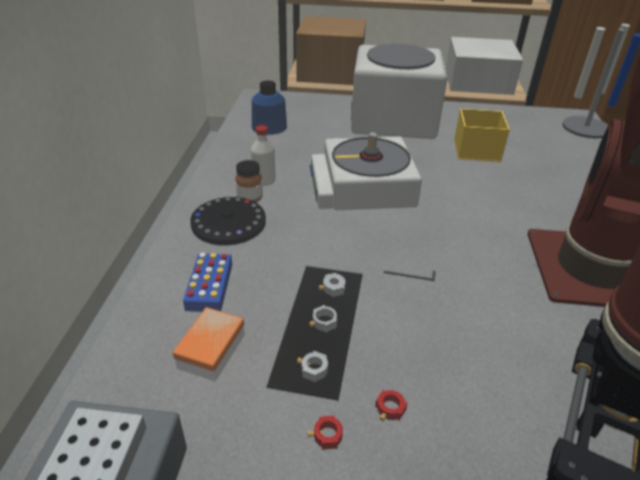

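The scene picture shows the drive with its shaft at (279,103), the yellow mark at (260,127), and the collars at (357,267), (379,303) and (410,349) on the mat. The red look-alikes are off the mat. In the side view the collars are at (334,284), (324,318) and (314,366).

```bash
cat > h.py <<'E'
from plant import env
import numpy as np, cv2
def cam(n,s=None):
    p=env.camera_params(n)
    if n!="wrist": return p["intrinsics"],p["orientation"],p["position"]
    s=s or env.observe(); T=p["T_tool_cam"]; R=s["orientation"]
    return p["intrinsics"],R@T[:3,:3],s["position"]+R@T[:3,3]
def ray(c,uv):
    K,R,t=c; d=R@np.linalg.solve(K,[uv[0],uv[1],1]); return t,d
def plane(c,uv,z):
    t,d=ray(c,uv); return t+d*(z-t[2])/d[2]
def proj(c,P):
    K,R,t=c; q=K@(R.T@(np.asarray(P)-t)); return q[:2]/q[2]
def tri(c1,u1,c2,u2):
    A=[];b=[]
    for c,u in((c1,u1),(c2,u2)):
        t,d=ray(c,u); d=d/np.linalg.norm(d); M=np.eye(3)-np.outer(d,d); A.append(M); b.append(M@t)
    return np.linalg.lstsq(np.vstack(A),np.hstack(b),rcond=None)[0]
def rect(img,c,cx,cy,z,half,px,yaw=0):
    """top-down rectified view of plane z, rows: +x up, cols: +y left"""
    n=int(2*half/px); g=np.arange(n)*px-half
    X,Y=np.meshgrid(cx-g,cy-g,indexing="ij")
    K,R,t=c; P=np.stack([X,Y,np.full_like(X,z)],-1)-t; q=P@R@K.T
    m=(q[...,:2]/q[...,2:]).astype(np.float32)
    return cv2.remap(img,m[...,0],m[...,1],cv2.INTER_CUBIC)
E
python3 - <<'E'
from h import *
s=cam("scene");d=cam("side")
for u,z in(((357,267),.024),((379,303),.024),((410,349),.024),((279,94),.147),((250,132),.0885),((430,215),0)):
    print(u,plane(s,u,z).round(4))
for u,z in(((334,281),.024),((324,317),.024),((314,364),.024),((373,135),.147),((336,157),.0885)): print(u,plane(d,u,z).round(4))
a=cv2.imread("pics/scene0.png");b=cv2.imread("pics/side0.png")
f=lambda im,x,y,w,h,k:cv2.resize(im[y:y+h,x:x+w],(w*k,h*k),interpolation=cv2.INTER_CUBIC)
top=np.hstack([f(a,335,245,100,130,4)[:,:400],f(b,290,262,60,130,4)[:,:240]])
cv2.imwrite("pics/c1.png",top); print(top.shape)
E
```

```text
(357, 267) [0.5398 0.1425 0.024 ]
(379, 303) [0.5492 0.2332 0.024 ]
(410, 349) [0.5555 0.3431 0.024 ]
(279, 94) [ 0.4824 -0.2581  0.147 ]
(250, 132) [ 0.5702 -0.2445  0.0885]
(430, 215) [0.316  0.1135 0.    ]
(334, 281) [0.5367 0.137  0.024 ]
(324, 317) [0.5463 0.2355 0.024 ]
(314, 364) [0.5517 0.3433 0.024 ]
(373, 135) [ 0.4823 -0.2565  0.147 ]
(336, 157) [ 0.5678 -0.2416  0.0885]
(520, 640, 3)
```

View pics/c1.png

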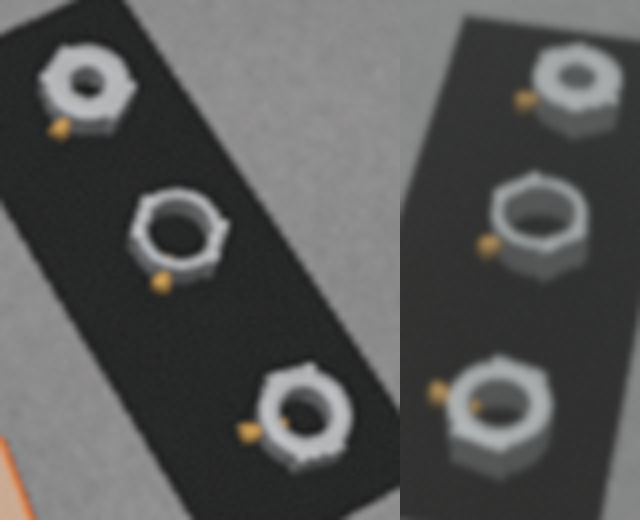

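The fitting collar (middle bore, screw tip visible) is the one nearest the robot's left, at about (0.553, 0.343). Next I measure the screw yaw, the mark yaw and the flat.

```bash
python3 - <<'E'
from h import *
s=cam("scene");d=cam("side")
a=cv2.imread("pics/scene0.png");b=cv2.imread("pics/side0.png")
def orange(im,x,y,w,h):
    hs=cv2.cvtColor(im[y:y+h,x:x+w],cv2.COLOR_BGR2HSV); m=cv2.inRange(hs,(10,90,90),(35,255,255))
    n,_,st,c=cv2.connectedComponentsWithStats(m)
    return [(st[i,4],(c[i]+[x,y]).round(1)) for i in range(1,n) if st[i,4]>2]
o1=orange(a,385,340,30,30);o2=orange(b,288,350,20,20)
print(o1,o2, orange(a,235,85,70,60), orange(b,325,120,70,50))
u1=max(o1,key=lambda t:t[0])[1];u2=max(o2,key=lambda t:t[0])[1]
P=tri(s,u1,d,u2);print("screw",P, plane(s,u1,.015),plane(d,u2,.015))
f=lambda im,x,y,w,h,k:cv2.resize(im[y:y+h,x:x+w],(w*k,h*k),interpolation=cv2.INTER_CUBIC)
cv2.imwrite("pics/c2.png",np.hstack([f(a,235,75,80,70,5),f(b,325,120,80,70,5)]))
E
```

```text
[(np.int32(26), array([396.8, 352.6]))] [(np.int32(25), array([298.9, 359.4]))] [(np.int32(29), array([278.5, 102.8])), (np.int32(113), array([259.7, 126.1]))] [(np.int32(16), array([370.5, 143. ])), (np.int32(66), array([347.8, 156. ]))]
screw [0.57899135 0.33366166 0.0189613 ] [0.57839274 0.33336106 0.015     ] [0.57890557 0.32985229 0.015     ]
```

View pics/c2.png

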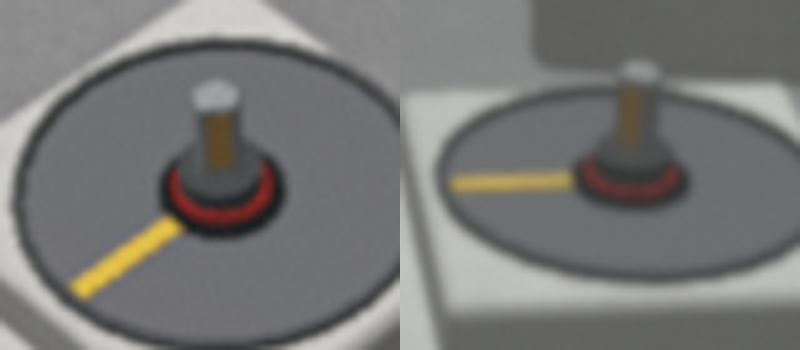

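Both views see the brass flat, at scene (279,103) and side (370,143), and its normal lies between the two cameras' azimuths. The arm now moves over the collar for a wrist view on the way to the shaft.

>>> jog_arm(increments=[[1,-46,-14.5,0,0],[1,-46,-14.5,0,0],[1,-46,-14.5,0,0],[1,-46,-14.5,0,0],[1,-46,-14.5,0,0],[1,-46,-14.5,0,0],[1,-46,-14.5,0,0],[1,-46,-14.5,0,0]])

```text
clock: 0.9
position: [0.551, 0.3421, 0.2222]
orientation: [[-0.918, 0.397, -0.0], [0.397, 0.918, -0.0], [0.0, -0.0, -1.0]]
force: [-0.4, 0.9, 0.4]
opening: 0.995
grip_force: 0.0
```

```bash
python3 - <<'E'
from h import *
s=env.observe();c=cam("wrist",s);im=env.get_image("wrist");cv2.imwrite("pics/w1.png",im)
print(s["clock"],s["position"],s["orientation"].round(4).tolist(),s["q"])
r=rect(im,c,.553,.343,.024,.06,.0003); cv2.imwrite("pics/w1r.png",r)
hs=cv2.cvtColor(im,cv2.COLOR_BGR2HSV); m=cv2.inRange(hs,(10,90,80),(35,255,255))
n,_,st,ce=cv2.connectedComponentsWithStats(m)
for i in range(1,n):
    if st[i,4]>20: print(st[i,4],ce[i].round(1),plane(c,ce[i],.014).round(4))
sc=cam("scene");sd=cam("side")
print("flat",tri(sc,(278.5,102.8),sd,(370.5,143)),"top",tri(sc,(278.2,94.4),sd,(372.6,134.6)))
# mark yaw
a=cv2.imread("pics/scene0.png");b=cv2.imread("pics/side0.png")
for im2,cc,(x,y,w,h) in((a,sc,(240,112,35,30)),(b,sd,(325,145,42,20))):
    hs=cv2.cvtColor(im2[y:y+h,x:x+w],cv2.COLOR_BGR2HSV); m=cv2.inRange(hs,(15,90,90),(35,255,255))
    v,u=np.nonzero(m); P=np.array([plane(cc,(p+x,q+y),.0885)[:2] for p,q in zip(u,v)])
    l=cv2.fitLine(P.astype(np.float32),cv2.DIST_L2,0,.001,.001).ravel(); print("mark",np.arctan(l[1]/l[0]),P.mean(0))
E
```

```text
0.9 [0.55097389 0.34212502 0.22224992] [[-0.9177, 0.3974, -0.0005], [0.3974, 0.9177, -0.0002], [0.0003, -0.0004, -1.0]] [-0.80356595  0.33305067  0.23236042  1.47773993 -0.07745441  1.34031306
  0.59636942]
36 [411.1 170.7] [0.5479 0.4584 0.014 ]
22 [314.6 227.8] [0.5649 0.3365 0.014 ]
54 [313.8 249.5] [0.5884 0.3252 0.014 ]
116 [244.3 265.5] [0.574 0.242 0.014]
108 [169.4 291.9] [0.5684 0.1434 0.014 ]
916 [128.9 335.6] [0.6003 0.066  0.014 ]
929 [500.7 335.7] [0.7869 0.4965 0.014 ]
8158 [435.2 381.3] [0.8196 0.3998 0.014 ]
135 [462.5 474.4] [0.9899 0.3874 0.014 ]
flat [ 0.48681746 -0.25463225  0.12600723] top [ 0.48366802 -0.25897155  0.14635947]
mark 0.21272664 [ 0.54269884 -0.24822808]
mark 0.20029917 [ 0.53935019 -0.25073971]
```

View pics/w1.png

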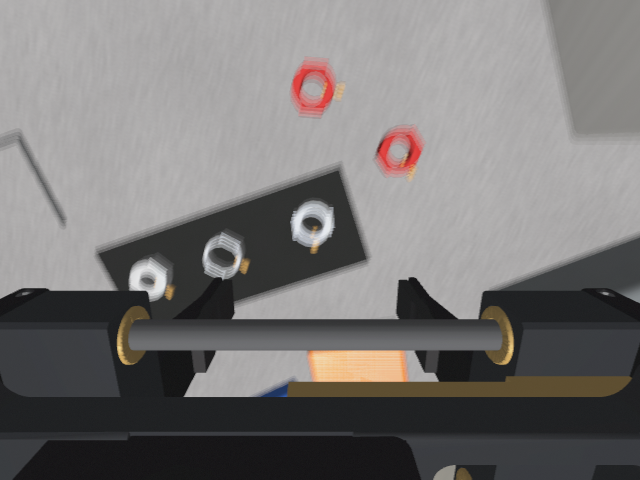

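The wrist view is motion-blurred. The fitting collar is at (313,222) with its screw at (314,245), straight along −tool x, and the red ones are behind it. I'll take a settled picture and measure it.

```bash
cat >> h.py <<'E'
def collar(im,c,guess,ztop,half=.04):
    """rectified at top face: centre from the bright face, screw by colour at mid height; world xy, yaw"""
    px=.00025; r=rect(im,c,guess[0],guess[1],ztop,half,px)
    hs=cv2.cvtColor(r,cv2.COLOR_BGR2HSV); m=cv2.inRange(hs,(0,0,120),(180,60,255))
    cs,_=cv2.findContours(m,cv2.RETR_EXTERNAL,cv2.CHAIN_APPROX_NONE); k=max(cs,key=cv2.contourArea)
    (u,v),rad=cv2.minEnclosingCircle(k); w=lambda u,v:np.array([guess[0]+half-v*px,guess[1]+half-u*px])
    hs2=cv2.cvtColor(rect(im,c,guess[0],guess[1],ztop-.010+.0045,half,px),cv2.COLOR_BGR2HSV)
    m2=cv2.inRange(hs2,(10,90,80),(35,255,255)); n,_,st,ce=cv2.connectedComponentsWithStats(m2)
    ctr=w(u,v); S=[(st[i,4],w(*ce[i])) for i in range(1,n) if st[i,4]>60]
    return r,ctr,rad*px,[(a,p.round(4),np.hypot(*(p-ctr)).round(4),np.arctan2(*(p-ctr)[::-1]).round(3)) for a,p in S]
E
python3 - <<'E'
from h import *
s=env.observe();c=cam("wrist",s);im=env.get_image("wrist");s2=env.observe();print(np.abs(s2["position"]-s["position"]).max(),s["joint_vel"].round(3))
r,ctr,rad,S=collar(im,c,(.553,.343),.024);print(ctr,rad,S)
cv2.imwrite("pics/w2r.png",cv2.resize(r,(640,640)) if 0 else r)
for n in("scene","side"):
    r2,ctr,rad,S=collar(cv2.imread(f"pics/{n}0.png"),cam(n),(.553,.343),.024);print(n,ctr,rad,S)
    r=np.hstack([r,r2])
cv2.imwrite("pics/w3r.png",r[:, :]);print(r.shape)
# final: tool-frame for later
E
```

```text
0.002429751151429793 [-0.027 -0.028  0.014  0.041  0.044 -0.002 -0.148]
[0.553125 0.340125] 0.02505558776855469 [(np.int32(1242), array([0.5791, 0.3318]), np.float64(0.0272), np.float64(-0.31)), (np.int32(416), array([0.563 , 0.3369]), np.float64(0.0103), np.float64(-0.315))]
scene [0.552375 0.342125] 0.02511787223815918 [(np.int32(1676), array([0.5794, 0.3339]), np.float64(0.0283), np.float64(-0.294)), (np.int32(127), array([0.5609, 0.3394]), np.float64(0.0089), np.float64(-0.307))]
side [0.55175774 0.34024331] 0.024459177017211915 [(np.int32(1300), array([0.5785, 0.333 ]), np.float64(0.0277), np.float64(-0.263)), (np.int32(150), array([0.5611, 0.3384]), np.float64(0.0095), np.float64(-0.197))]
(320, 960, 3)
```

View pics/w3r.png

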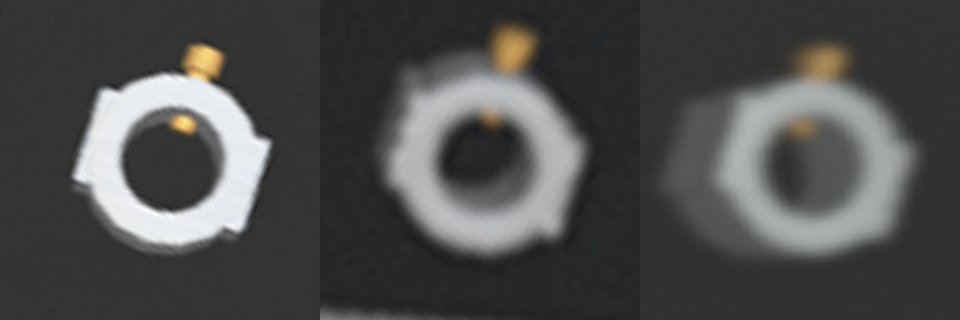

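The collar centre is about (0.5525, 0.341) with the screw at yaw about −0.31, and the mark yaw is about 0.205. Now to the shaft.

>>> jog_arm(increments=[[1,-13.5,-44.5,0,0],[1,-13.5,-44.5,0,0],[1,-13.5,-44.5,0,0],[1,-13.5,-44.5,0,0],[1,-13.5,-44.5,0,0],[1,-13.5,-44.5,0,0],[1,-13.5,-44.5,0,0],[1,-13.5,-44.5,0,0]])

```text
clock: 1.8
position: [0.5067, -0.0275, 0.2224]
orientation: [[-0.918, 0.397, -0.0], [0.397, 0.918, 0.0], [0.0, 0.0, -1.0]]
force: [0.9, -0.1, 1.3]
opening: 0.999
grip_force: 0.0
```

>>> jog_arm(increments=[[1,-13.5,-44.5,0,0],[1,-13.5,-44.5,0,0],[1,-13.5,-44.5,0,0],[1,-13.5,-44.5,0,0],[1,-13.5,-44.5,0,0],[1,0,0,0,0],[1,0,0,0,0],[1,0,0,0,0]])

```text
clock: 2.6
position: [0.4813, -0.2555, 0.2222]
orientation: [[-0.918, 0.396, -0.001], [0.396, 0.918, 0.001], [0.001, 0.0, -1.0]]
force: [-0.5, 0.1, 0.1]
opening: 0.997
grip_force: 0.0
```

```bash
python3 - <<'E'
from h import *
s=env.observe();c=cam("wrist",s);im=env.get_image("wrist");print(s["position"],s["joint_vel"].round(3),np.arctan2(s["orientation"][1,1],s["orientation"][0,1]),s["q"][6])
r=rect(im,c,.4835,-.2585,.147,.02,.0001);r2=rect(im,c,.52,-.25,.0885,.06,.0003)
r=np.hstack([r,cv2.resize(r2,(400,400))]);cv2.imwrite("pics/w4r.png",r)
hs=cv2.cvtColor(im,cv2.COLOR_BGR2HSV)
m=cv2.inRange(hs,(18,110,110),(35,255,255)); n,lab,st,ce=cv2.connectedComponentsWithStats(m)
for i in range(1,n):
    if st[i,4]>80:
        v,u=np.nonzero(lab==i);P=np.array([plane(c,p,.0885)[:2] for p in zip(u,v)]);l=cv2.fitLine(P.astype(np.float32),cv2.DIST_L2,0,.001,.001).ravel()
        print(st[i,4],ce[i].round(),np.arctan(l[1]/l[0]),P.mean(0),P.max(0))
E
```

```text
[ 0.48127021 -0.2555423   0.22221028] [-0.013 -0.006 -0.006  0.002  0.001 -0.     0.002] 1.163410610168577 1.6514013949956738
1681 [22. 74.] -1.2511121 [ 0.26814334 -0.41990269] [ 0.28013397 -0.39142317]
605 [345. 286.] 0.2127422 [ 0.54311561 -0.24968785] [ 0.57339995 -0.23870249]
253 [508. 345.] -0.33164462 [ 0.66950717 -0.12132259] [ 0.6896025  -0.11434801]
219 [121. 346.] -0.46611586 [ 0.51398246 -0.48339246] [ 0.53597032 -0.46675525]
```

View pics/w4r.png

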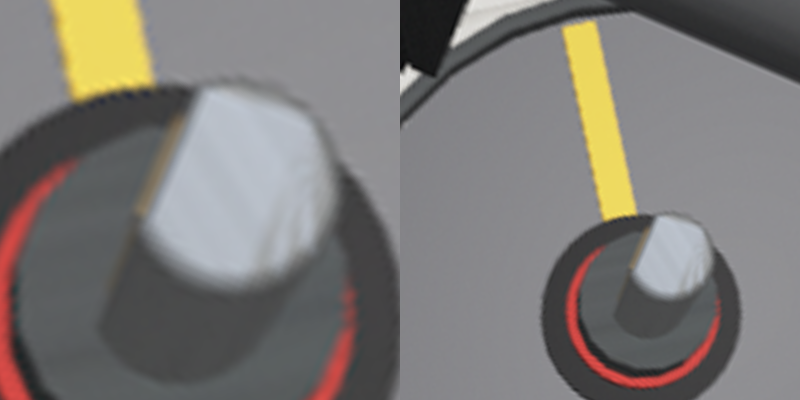

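The top view shows the D-shaped end with its flat edge running (205,90) to (145,210), which gives a flat yaw of about 1.107, 0.90 rad from the mark. The axis is at about (0.4847, −0.2612). I'll align, descend and pinch.

>>> jog_arm(increments=[[1,-5.5,-5.5,10,0.056],[1,0,0,33,0],[1,0,0,33,0],[1,0,0,33,0],[1,0,0,0,0],[0.35,0,0,0,0],[0.3,0,0,0,0],[0.3,0,0,0,0]])

```text
clock: 3.45
position: [0.485, -0.2644, 0.1154]
orientation: [[-0.894, 0.448, 0.003], [0.448, 0.894, -0.001], [-0.003, 0.001, -1.0]]
force: [-0.6, -0.2, 1.0]
opening: 0.809
grip_force: 0.0
```

>>> jog_arm(increments=[[0.1,0,0,0,0],[0,0,0,0,0],[0,0,0,0,0],[0,0,0,0,0]])

```text
clock: 3.85
position: [0.4839, -0.2642, 0.1137]
orientation: [[-0.894, 0.448, 0.0], [0.448, 0.894, -0.0], [-0.0, 0.0, -1.0]]
force: [-0.2, 0.7, -0.4]
opening: 0.447
grip_force: 0.0
```

>>> jog_arm(increments=[[0,0,0,0,0],[0,0,0,0,0],[0,0,0,0,0],[0,0,0,0,0],[0,0,0,0,0],[0,0,0,0,0]])

```text
clock: 4.45
position: [0.4839, -0.264, 0.1136]
orientation: [[-0.894, 0.448, 0.0], [0.448, 0.894, 0.0], [0.0, 0.0, -1.0]]
force: [0.5, 1.4, -0.7]
opening: 0.209
grip_force: 30.0
```

The opening is 18.2 mm, so the pads are on the flat. Turning 0.90 rad clockwise.

>>> jog_arm(increments=[[0,0.26,0,0,0.15],[0,0.26,0,0,0.15],[0,0.26,0,0,0.15],[0,0.26,0,0,0.15],[0,0.26,0,0,0.15],[0,0.26,0,0,0.15],[0,0,0,0,0],[0,0,0,0,0]])

```text
clock: 5.25
position: [0.483, -0.263, 0.1135]
orientation: [[-0.209, 0.978, 0.0], [0.978, 0.209, -0.0], [-0.0, 0.0, -1.0]]
force: [1.8, 0.9, -1.9]
opening: 0.209
grip_force: 30.0
```

```bash
python3 - <<'E'
from h import *
s=env.observe();print(s["position"],np.arctan2(s["orientation"][1,1],s["orientation"][0,1]),s["opening"],s["force"],s["moment"],s["clock"])
E
```

```text
[ 0.48300639 -0.26301555  0.11354917] 0.2105157046109496 0.20855406497806825 [ 1.80320692  0.88754584 -1.88247912] [-0.04508099 -0.34839505 -0.02367631] 5.25
```

>>> jog_arm(increments=[[0.6,0,0,0,0],[0.8,0,0,0,0],[1,0,0,0,0],[1,0,0,0,0],[1,0,0,-35,0],[1,0,0,-35,0],[1,0,0,-40,0],[1,0,0,0,0]])

```text
clock: 6.05
position: [0.4849, -0.2646, 0.2285]
orientation: [[-0.204, 0.979, 0.007], [0.979, 0.204, -0.002], [-0.003, 0.007, -1.0]]
force: [0.7, -0.5, -0.0]
opening: 0.851
grip_force: 0.0
```

>>> jog_arm(increments=[[1,0,0,0,0]])

```text
clock: 6.15
position: [0.4833, -0.2632, 0.2242]
orientation: [[-0.205, 0.979, 0.002], [0.979, 0.205, -0.0], [-0.0, 0.002, -1.0]]
force: [1.0, 0.1, -0.7]
opening: 0.933
grip_force: 0.0
```

```bash
python3 - <<'E'
from h import *
s=env.observe();c=cam("wrist",s);im=env.get_image("wrist");print(s["clock"],s["opening"],s["position"],s["joint_vel"].round(3),np.arctan2(s["orientation"][1,1],s["orientation"][0,1]),s["q"][6])
r=rect(im,c,.4847,-.262,.147,.02,.0001);r2=rect(im,c,.52,-.25,.0885,.06,.0003)
cv2.imwrite("pics/w5r.png",np.hstack([r,cv2.resize(r2,(400,400))]))
E
```

```text
6.15 0.9326487510433558 [ 0.48325227 -0.26318038  0.22419389] [ 0.004  0.025 -0.008  0.04  -0.005 -0.006  0.001] 0.20645772667326365 0.7443548951630888
```

View pics/w5r.png

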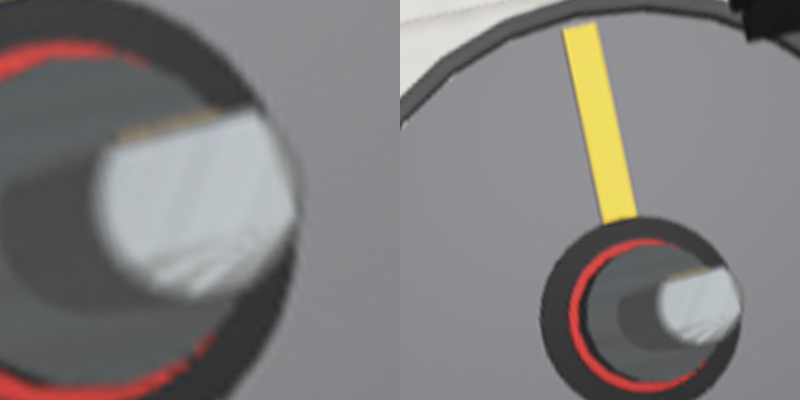

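The flat now faces the mark: its edge runs (115,150) to (255,110), perpendicular to the stripe. Back to the collar.

>>> jog_arm(increments=[[1,44.4,14.7,0,0],[1,44.4,14.7,0,0],[1,44.4,14.7,0,0],[1,44.4,14.7,0,0],[1,44.4,14.7,0,0],[1,44.4,14.7,0,0],[1,44.4,14.7,0,0],[1,44.4,14.7,0,0]])

```text
clock: 7.0
position: [0.5244, 0.1105, 0.222]
orientation: [[-0.205, 0.979, -0.002], [0.979, 0.205, -0.001], [-0.0, -0.002, -1.0]]
force: [1.5, -0.3, -0.1]
opening: 1.001
grip_force: 0.0
```

>>> jog_arm(increments=[[1,44.4,14.7,0,0],[1,44.4,14.7,0,0],[1,44.4,14.7,0,0],[1,44.4,14.7,0,0],[1,44.4,14.7,0,0]])

```text
clock: 7.5
position: [0.5511, 0.3425, 0.2214]
orientation: [[-0.205, 0.979, -0.002], [0.979, 0.205, -0.002], [-0.001, -0.003, -1.0]]
force: [1.0, 0.4, 0.6]
opening: 1.001
grip_force: 0.0
```

>>> jog_arm(increments=[[1,0,0,20,-0.149],[1,0,0,20,-0.149],[1,0,0,20,-0.149],[1,0,0,20,-0.149],[1,0,0,0,-0.149],[1,0,0,0,-0.149],[1,0,0,0,-0.149],[1,0,0,0,0]])

```text
clock: 8.3
position: [0.5511, 0.3403, 0.1416]
orientation: [[-0.949, 0.314, -0.003], [0.314, 0.949, -0.002], [0.002, -0.002, -1.0]]
force: [-0.8, -0.2, -0.8]
opening: 1.001
grip_force: 0.0
```

>>> jog_arm(increments=[[1,0,0,0,0],[1,0,0,0,0],[1,0,0,0,0]])

```text
clock: 8.6
position: [0.5517, 0.3411, 0.1433]
orientation: [[-0.948, 0.318, -0.0], [0.318, 0.948, -0.0], [0.0, -0.0, -1.0]]
force: [0.1, -0.6, 0.2]
opening: 0.998
grip_force: 0.0
```

```bash
python3 - <<'E'
from h import *
s=env.observe();c=cam("wrist",s);im=env.get_image("wrist");R=s["orientation"];print(s["clock"],s["position"],s["joint_vel"].round(3),np.arctan2(R[1,1],R[0,1]),s["q"][6])
r,ctr,rad,S=collar(im,c,(.5525,.341),.024);cv2.imwrite("pics/w6r.png",cv2.resize(r,(600,600)));print(ctr,rad,S)
d=np.array([*(ctr-s["position"][:2]),0]);print("tool shift",(R.T@d*1000).round(2))
E
```

```text
8.6 [0.55169926 0.34106544 0.14326209] [-0.    -0.006 -0.    -0.003  0.001 -0.     0.012] 1.246980205326212 0.7002149118701997
[0.55301569 0.34070696] 0.024910999298095704 [(np.int32(1142), array([0.579 , 0.3325]), np.float64(0.0273), np.float64(-0.307)), (np.int32(438), array([0.5626, 0.3377]), np.float64(0.0101), np.float64(-0.302))]
tool shift [-1.36  0.08 -0.  ]
```

View pics/w6r.png

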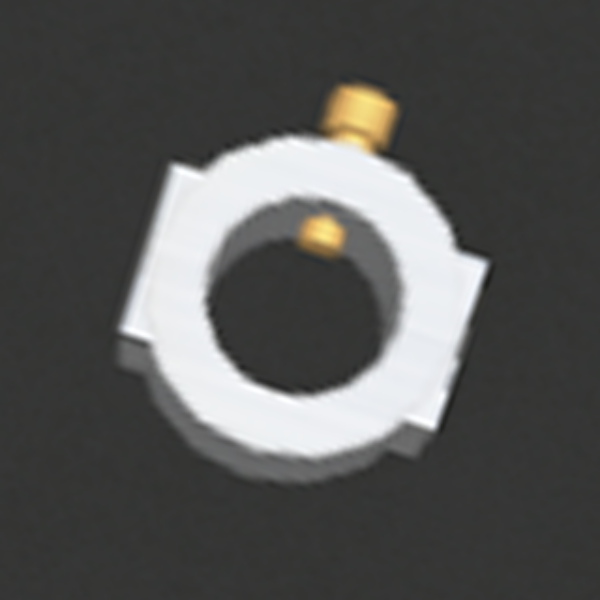

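The bore is centred at (304,297) in the crop, so the collar is at (0.5530, 0.3405) with yaw −0.305. Descend and grip.

>>> jog_arm(increments=[[1,-1.3,0,20,-0.019],[1,0,0,35,0],[1,0,0,35,0],[1,0,0,30,0],[1,0,0,16,0],[1,0,0,0,0],[0.6,0,0,0,0],[0.4,0,0,0,0]])

```text
clock: 9.45
position: [0.5536, 0.341, 0.0083]
orientation: [[-0.954, 0.298, 0.001], [0.298, 0.954, 0.001], [-0.001, 0.001, -1.0]]
force: [-0.3, -1.3, -0.4]
opening: 0.893
grip_force: 0.0
```

>>> jog_arm(increments=[[0.4,0,0,0,0],[0.4,0,0,0,0],[0.4,0,0,0,0],[0.3,0,0,0,0],[0.3,0,0,0,0],[0.3,0,0,0,0],[0.3,0,0,0,0]])

```text
clock: 10.15
position: [0.5531, 0.3406, 0.0076]
orientation: [[-0.954, 0.298, -0.0], [0.298, 0.954, -0.0], [0.0, -0.0, -1.0]]
force: [-0.5, -0.4, 0.6]
opening: 0.504
grip_force: 30.0
```

Gripped at 43.8 mm with 30 N. Lift and turn.

>>> jog_arm(increments=[[0.3,0,0,-15,0],[0.3,0,0,-30,0],[0.3,0,0,-40,0],[0.3,0,0,-40,-0.127],[0.3,0,0,-40,-0.127],[0.3,0,0,-40,-0.127],[0.3,0,0,-10,-0.127],[0.3,0,0,0,0]])

```text
clock: 10.95
position: [0.5542, 0.341, 0.2261]
orientation: [[-0.979, -0.205, 0.004], [-0.205, 0.979, 0.003], [-0.004, 0.002, -1.0]]
force: [0.8, -0.1, -1.5]
opening: 0.503
grip_force: 30.0
```

>>> jog_arm(increments=[[0.3,7,-20,0,0],[0.3,12,-36,0,0],[0.3,14,-43,0,0],[0.3,14,-43,0,0],[0.3,14,-43,0,0],[0.3,14,-43,0,0],[0.3,14,-43,0,0],[0.3,14,-43,0,0]])

```text
clock: 11.75
position: [0.5149, 0.0104, 0.2216]
orientation: [[-0.98, -0.199, -0.002], [-0.199, 0.98, 0.0], [0.002, 0.0, -1.0]]
force: [0.3, -0.2, -1.1]
opening: 0.505
grip_force: 30.0
```

>>> jog_arm(increments=[[0.3,14,-43,0,0],[0.3,14,-43,0,0],[0.3,14,-43,0,0],[0.3,14,-43,0,0],[0.3,14,-40,0,0],[0.3,10,-30,0,0],[0.3,7,-20,0,0],[0.3,0,0,0,0]])

```text
clock: 12.55
position: [0.4824, -0.2653, 0.2217]
orientation: [[-0.981, -0.195, -0.002], [-0.195, 0.981, -0.001], [0.002, -0.0, -1.0]]
force: [0.4, -0.4, -0.2]
opening: 0.507
grip_force: 30.0
```

>>> jog_arm(increments=[[0.3,0,0,0,0],[0.3,0,0,0,0],[0.3,0,0,0,0]])

```text
clock: 12.85
position: [0.4847, -0.2606, 0.2223]
orientation: [[-0.979, -0.205, -0.0], [-0.205, 0.979, 0.001], [0.0, 0.001, -1.0]]
force: [-0.4, -0.6, -0.1]
opening: 0.503
grip_force: 30.0
```

```bash
python3 - <<'E'
from h import *
s=env.observe();c=cam("wrist",s);im=env.get_image("wrist");R=s["orientation"];p=s["position"];print(s["clock"],p,s["joint_vel"].round(3),np.arctan2(R[1,0],R[0,0]),s["opening"],s["grip_force"])
zt=p[2]+.0164
r,ctr,rad,S=collar(im,c,p[:2],zt);print("collar",ctr,rad,S,"in tool",(R.T@np.array([*(ctr-p[:2]),0])*1000).round(2))
r2=rect(im,c,.4847,-.262,.147,.04,.00025)
a=env.get_image("scene"); b=env.get_image("side")
f=lambda im:cv2.resize(im[60:160,230:330],(400,400),interpolation=cv2.INTER_CUBIC)
cv2.imwrite("pics/w7.png",np.hstack([cv2.resize(r,(400,400)),f(a)]))
m=cv2.inRange(cv2.cvtColor(im,cv2.COLOR_BGR2HSV),(18,110,110),(35,255,255)); n,lab,st,ce=cv2.connectedComponentsWithStats(m)
for i in range(1,n):
    if st[i,4]>80:
        v,u=np.nonzero(lab==i);P=np.array([plane(c,q,.0885)[:2] for q in zip(u,v)]);l=cv2.fitLine(P.astype(np.float32),cv2.DIST_L2,0,.001,.001).ravel()
        print(st[i,4],ce[i].round(),np.arctan(l[1]/l[0]),P.mean(0),P.max(0))
E
```

```text
12.85 [ 0.4846858  -0.26062467  0.22227256] [ 0.    -0.002  0.001 -0.003 -0.     0.001  0.006] -2.9354034681810792 0.503481166609419 29.993628412485123
collar [ 0.5186858  -0.25074967] 0.030579071044921875 [(np.int32(501), array([ 0.5128, -0.255 ]), np.float64(0.0072), np.float64(-2.522)), (np.int32(1632), array([ 0.4836, -0.2616]), np.float64(0.0367), np.float64(-2.841))] in tool [-3.53e+01  2.70e+00 -1.00e-02]
306 [314. 299.] 0.20184156 [ 0.55185525 -0.24774935] [ 0.56832187 -0.24016011]
389 [418. 340.] 0.3161301 [ 0.57525108 -0.13418898] [ 0.60240579 -0.12358274]
198 [209. 344.] 0.14977321 [ 0.62245149 -0.34202766] [ 0.64605106 -0.3328474 ]
83 [315. 353.] -1.3442165 [ 0.6114173  -0.23423996] [ 0.6157796  -0.22713624]
```

View pics/w7.png

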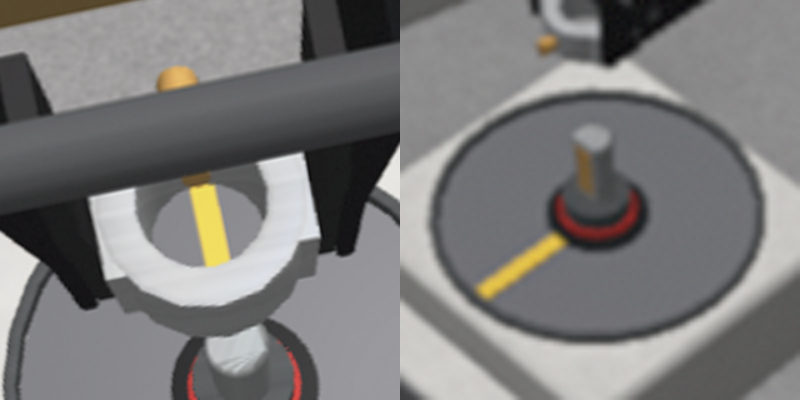

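That is the last picture. It shows the collar gripped square, with its bore centred at (201,202) on the tool axis and the screw over the stripe. The rest is by numbers: shift −1.4 mm in y and descend in stages.

>>> jog_arm(increments=[[0.3,0.2,-1.4,15,0],[0.3,0,0,25,0],[0.3,0,0,20,0],[0.3,0,0,8,0],[0.3,0,0,0,0],[0.3,0,0,0,0],[0.3,0,0,0,0]])

```text
clock: 13.7
position: [0.4851, -0.2637, 0.1555]
orientation: [[-0.979, -0.204, 0.001], [-0.204, 0.979, -0.001], [-0.001, -0.001, -1.0]]
force: [-1.1, 0.3, -0.3]
opening: 0.505
grip_force: 30.0
```

>>> jog_arm(increments=[[0.3,0,0,2,0],[0.3,0,0,2,0],[0.3,0,0,2,0],[0.3,0,0,0,0]])

```text
clock: 14.1
position: [0.4844, -0.2633, 0.1483]
orientation: [[-0.979, -0.204, -0.0], [-0.204, 0.979, 0.0], [0.0, 0.0, -1.0]]
force: [0.2, -0.0, -0.9]
opening: 0.506
grip_force: 30.0
```

```bash
python3 - <<'E'
from h import *
s=env.observe();print(s["position"],s["joint_vel"].round(3))
c=cam("wrist",s);env.get_image("wrist");s=env.observe();R=s["orientation"];p=s["position"];print(p,s["force"],s["moment"])
print((R.T@np.array([.4848-p[0],-.262-p[1],0])*1000).round(2))
E
```

```text
[ 0.48438035 -0.26328942  0.14828038] [ 0.002 -0.002  0.001 -0.003  0.001  0.005 -0.001]
[ 0.48442516 -0.26331974  0.14842379] [ 0.02557748  0.45164327 -1.22017806] [ 0.0952811  -0.00139932 -0.03215064]
[-0.64  1.22 -0.  ]
```

>>> jog_arm(increments=[[0.3,-0.6,1.2,0,0],[0.3,0,0,2,0],[0.3,0,0,2,0],[0.3,0,0,2,0],[0.3,0,0,0,0]])

```text
clock: 14.65
position: [0.4847, -0.262, 0.1422]
orientation: [[-0.979, -0.204, -0.001], [-0.204, 0.979, 0.0], [0.001, 0.0, -1.0]]
force: [0.7, -0.6, -0.7]
opening: 0.501
grip_force: 30.0
```

No contact force so far. 11.6 mm left to go.

>>> jog_arm(increments=[[0.3,0,0,2,0],[0.3,0,0,2,0],[0.3,0,0,2,0],[0.3,0,0,2,0],[0.3,0,0,2,0],[0.3,0,0,1.6,0],[0.3,0,0,0,0],[0.3,0,0,0,0]])

```text
clock: 15.45
position: [0.4849, -0.2621, 0.131]
orientation: [[-0.979, -0.204, -0.0], [-0.204, 0.979, -0.0], [0.0, -0.0, -1.0]]
force: [-0.5, -0.5, -1.3]
opening: 0.506
grip_force: 30.0
```

```bash
python3 - <<'E'
from h import *
F=[];P=[]
for k in range(4):
    s=env.observe();c=cam("wrist",s);im=env.get_image("wrist");F.append(s["force"]);P.append(s["position"])
p=np.mean(P,0);R=s["orientation"];print(s["clock"],p,np.std(P,0),np.mean(F,0),s["moment"],np.arctan2(-R[1,0],-R[0,0]),s["opening"])
# bore/collar top versus shaft top, seen by the wrist camera on plane z=.147
r=rect(im,c,.4848,-.262,.147,.04,.0002);cv2.imwrite("pics/w8.png",r)
# brightness profile through centre along tool y (across) to see ring/gap/shaft edges
K=cam("wrist",s);g=cv2.cvtColor(im,cv2.COLOR_BGR2GRAY)
for nm,ax in(("tool y",R[:,1]),("tool x",R[:,0])):
    t=np.arange(-24,24.1,1);q=np.array([proj(c,np.array([.4848,-.262,.147])+ax*k/1000) for k in t]).astype(np.float32)
    v=cv2.remap(g,q[:,:1],q[:,1:],cv2.INTER_LINEAR).ravel();print(nm,list(zip(t.astype(int).tolist(),v.tolist())))
E
```

```text
15.6 [ 0.48491881 -0.26212157  0.1310432 ] [2.04727056e-05 1.42045271e-05 3.62334925e-05] [-0.19102775 -0.14512385 -0.82246524] [0.0622179  0.02681153 0.01389956] 0.2051165290140207 0.5024177063919171
tool y [(-24, 27), (-23, 27), (-22, 183), (-21, 211), (-20, 217), (-19, 215), (-18, 214), (-17, 213), (-16, 212), (-15, 206), (-14, 171), (-13, 91), (-12, 86), (-11, 109), (-10, 142), (-9, 175), (-8, 194), (-7, 194), (-6, 195), (-5, 199), (-4, 199), (-3, 197), (-2, 195), (-1, 197), (0, 194), (1, 190), (2, 189), (3, 191), (4, 192), (5, 191), (6, 189), (7, 188), (8, 190), (9, 158), (10, 100), (11, 103), (12, 111), (13, 146), (14, 218), (15, 217), (16, 215), (17, 212), (18, 209), (19, 204), (20, 200), (21, 196), (22, 85), (23, 33), (24, 35)]
tool x [(-24, 184), (-23, 111), (-22, 101), (-21, 103), (-20, 105), (-19, 105), (-18, 104), (-17, 100), (-16, 96), (-15, 93), (-14, 89), (-13, 85), (-12, 78), (-11, 72), (-10, 68), (-9, 60), (-8, 52), (-7, 49), (-6, 74), (-5, 190), (-4, 189), (-3, 189), (-2, 190), (-1, 192), (0, 194), (1, 196), (2, 196), (3, 196), (4, 187), (5, 192), (6, 179), (7, 196), (8, 173), (9, 145), (10, 121), (11, 97), (12, 82), (13, 124), (14, 217), (15, 216), (16, 220), (17, 223), (18, 224), (19, 222), (20, 218), (21, 196), (22, 94), (23, 89), (24, 93)]
```

The shaft top (±9 mm) is centred in the bore (±13 mm) on both axes. The flat edge is at −6 mm on the screw side, as it should be. The collar top is at z ≈ 0.1474 and contact forces are about zero. Handing in.

```bash
python3 -c "
from plant import env
print(env.finish_job())"
```

```text
the job is handed in; nothing more can be done
None
```

I turned the shaft flat to the yellow mark and handed the job in with the fitting collar held level, flush and centred over the shaft, its screw along the mark; contact force was about zero and the other collars weren't touched. The judge gave no verdict.

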